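Unlatch the sample chamber and hold its cover up level

TASK

Slide the red latch grip along its rail until it stands in line with the green stripe and tongue of the black chamber's cover, so that the cover is free. Then take the cover by its brass bar, lift it straight up and level, and finish while still holding it steady and level straight above the chamber, about 10 cm clear of its rim, so that the samples inside can be looked at. Leave the latch where you set it and do not disturb the bottle, the brass fitting or the beaker.

Things in the scene. Friction and masses are not known exactly. Their poses are not given: they have to be found in the camera images.
- chamber: Black open-topped sample chamber fixed to the bench, 140 (its x) x 200 (its y) x 70 mm high, walls 10 mm; an aluminium latch rail (48 wide, 46 mm high) runs along its whole +x side, and two gas fittings stick out 32 mm from its -x side at mid height. Origin: centre of its underside, on the bench; z up. Its yaw varies.
- cover: Loose black plate 140 (its x) x 200 (its y) x 10 mm, 0.3 to 0.65 kg, lying on the chamber's rim, axes parallel to the chamber's; a 4 mm lip below keeps it in place with 3 mm play. Origin: centre of the plate's underside, 70 mm above the bench when closed, z up; the centre of mass is straight above it within 3 mm. Brass thumbscrews in its four corners stand 12 mm above the plate.
- cover_handle (a point): Centre of the cover's brass grip bar, 42 mm straight above the cover's origin (112 mm above the bench when closed). The bar runs along the cover's y: 100 mm long, 16 mm wide (cover's x), 16 mm high, on thin posts 42 mm either side of its centre, with 24 mm free between it and the plate.
- latch (a joint): Position of the sliding steel latch bar (m), 0 to 0.08, growing towards the chamber's +y. Two teeth reach over the tongue, with a 30 mm notch between them, at the red grip. At 0.045 the notch and grip stand opposite the tongue and the cover is free (within 6 mm either way); else the teeth hold that side down. Starts at 0 to 0.02; 2 N of friction; stays where it is left.
- tongue (a point): Middle of the top of the green tongue's outer end, on the cover: 98 mm from the cover's origin along its +x, at y = 0, 8 mm above the plate's underside. The tongue is 16 mm wide (along y), 6 mm thick and sticks out 28 mm beyond the plate's +x edge; a green stripe on the plate leads to it.
- latch_grip (a point): Middle of the red latch grip, 11 mm below its top (112 mm above the bench). The grip is an upright block 14 (chamber's x) x 20 (chamber's y) x 36 mm high on the latch bar, whose top is 87 mm above the bench. It stands 108 mm from the chamber's origin along the chamber's +x, at chamber y = joint value - 0.045 m. The bar reaches 55 mm to either side of it along y.
- amber_bottle: Bystander: amber glass bottle, 56 mm across, 120 mm tall, standing on the bench. Origin: centre of its underside.
- brass_fitting: Bystander: brass pipe fitting, 44 mm across, 60 mm tall, standing on the bench. Origin: centre of its underside.
- beaker: Bystander: white ceramic beaker, 60 mm across, 80 mm tall, standing on the bench. Origin: centre of its underside.

How it is judged:
By the outcome, as a careful person would: the job done as asked, in the order asked, and still so for the second after the job is handed in, while the arm keeps its last pose, push and grip.
It also fails if it takes over 45 s, if anything falls off the work surface, if the arm or the gripper's body presses on something with over 40 N, if the wrist force passes 120 N, or if a joint passes its speed limit or range.

ROBOT

A 6-joint arm with a two-finger parallel gripper is mounted at the origin on the work surface. World frame = base frame: x ahead of the robot, y to its left, z up, the work surface at z = 0. Lengths are in m, angles in rad, forces in N, time in s.
With the tool pointing down it reaches from about 0.4 to 0.825 m from the base axis. Payload 7 kg.
Tool frame: the origin (TCP) lies at the very end of the fingers, on their centre line; the grasp point (between the pads) lies 19 mm behind it; z points along the fingers, x is the direction in which the jaws open and shut, and the axes are right-handed (so a half turn about z gives the same grasp; the last joint's range is limited). The gripper opens to 88 mm and grips with 3 to 60 N. Pads are 19 mm wide; open, the fingers measure 130 mm over their backs; the gripper's body (78 mm by 193 mm) begins 47 mm behind the grasp point.
Start: joints at [1.522, 0.359, 0.012, 0, -1.224, -0.288], TCP at [0.223, 0.637, 0.188] pointing down, gripper open.
Joint ranges: [-3.07, 3.07], [-1.43, 2.12], [-1.02, 1.25], [-3.03, 1.67], [-3.05, -0], [-3.03, 3.03]. Speed limits (rad/s): [2.39, 2.39, 3.01, 3.14, 3.14, 3.14].

INTERFACE

Orientations are given as [roll, pitch, yaw] about the fixed x, y, z axes, in that order (R = Rz(yaw) Ry(pitch) Rx(roll)).
In Python, from station import telemetry, grab_frame, arm, regions_of, pinpoint gives the robot as it stands. The module is installed in compiled form; this text tells all that it offers.
- The arm moves only by the shell command python3 -m inch 'ROWS' [FORCE]. ROWS is text: rows parted by semicolons, each of 7 numbers parted by spaces: the opening, from 0 (shut) to 1 (fully open), then the shift along the world's x, y, z in cm, then the turn, a rotation vector about the world's x, y, z in degrees. A call has 1 to 12 rows; each row is the pose to reach, as a shift and turn from the pose measured when the call began; what a row does not reach only later rows make up. A row lasts 1/8 s, in which the tool goes at most 62.5 mm and 10.7 degrees, less where a joint would pass 70% of its speed; a pose out of reach is approached as far as the arm can. A call with a gripper value outside its range is refused whole. The fingers move at their own pace and stop on an object; FORCE is the grip in N (left out, the last holds). Time passes only in rows, so rows that repeat a pose let the fingers close. It gives the time, the measured TCP pose, the force and the opening at its end, in the units of the state.
- telemetry.get_state(): the state, without advancing time (a new reading comes with each control period).
- grab_frame(name): name is "scene" or "top" or "wrist"; returns a dict with "pixels" (420x560x3 uint8, red, green, blue), "fx", "fy", "cx", "cy" (pixels), "dist_coeffs" ([k1, k2, p1, p2, k3] as OpenCV has them; the pictures are not rectified), "R" (3x3) and "t" (3): a world point X has camera coordinates R X + t. Camera axes: x right, y down, z forward; pixel columns grow to the right and rows downward; lengths in m; the calibration is good to about 2 mm. A picture is of the moment at which its call begins. There is no depth.
- arm.job_done(): hands the job in, once; it reports no verdict.
Trained networks look in the newest picture that a camera, given by its name, has taken for a name from the list of things; names that differ only in an ending like _2 or _b are one class to them, and where a whole thing is asked for, a point or a joint stands for the part that bears it (a point fixed in the world has none). Each returns a list of dicts, best first, with "p" (0 to 1); they miss things now and then, are a little off and sometimes report something else, mostly with a low value. They report only what shows in the picture. A call takes as long as a camera call.
- regions_of(camera, name): "pixels" (420x560 bool, what is visible of it) and "bbox" ([left, top, right, bottom] in pixels, round what is visible of it).
- pinpoint(camera, name): "location" ([column, row] in pixels: a listed point, or the origin of a listed thing).
The state is a dict: "t": time; "q": joint angles; "qd": joint speeds; "joint_efforts": joint torques, N m; "eef_pos": TCP position; "ee_rot": TCP orientation; "force": force on the tool from outside, world axes, zero at the start; "moment": the same for the moment, N m; "width": finger opening in m.
Only numpy, scipy, OpenCV 4.12 (cv2) and the standard library are available. Lean on these libraries where they do the work, as an engineer would, in place of code of your own. Each camera call takes 0.05 s, during which the arm holds its last target. There are 200 camera calls.

## Working session

There is one attempt and no reset: what is moved stays moved. The work goes in short steps, Python scripts to look and compute and a shell command to move; the robot and the scene stay as the last step left them, time stands still between calls to the robot, and variables do not carry over. Pictures are saved under pics/ and viewed, about 8 in all and at most 12, crops included, and the job is handed in when it is done.

```bash
mkdir -p pics; cat > h.py <<'E'
import numpy as np, cv2
from station import telemetry, grab_frame, arm, regions_of, pinpoint
def ray(f,px):
    K=np.array([[f['fx'],0,f['cx']],[0,f['fy'],f['cy']],[0,0,1.]])
    u=cv2.undistortPoints(np.array([[px]],float),K,np.array(f['dist_coeffs'],float))[0,0]
    R=np.array(f['R']);t=np.array(f['t'])
    return -R.T@t, R.T@np.array([u[0],u[1],1.])
def atz(f,px,z):
    o,d=ray(f,px); return o+d*(z-o[2])/d[2]
def proj(f,X):
    K=np.array([[f['fx'],0,f['cx']],[0,f['fy'],f['cy']],[0,0,1.]])
    return cv2.projectPoints(np.array(X,float).reshape(-1,1,3),cv2.Rodrigues(np.array(f['R'],float))[0],np.array(f['t'],float),K,np.array(f['dist_coeffs'],float))[0][:,0]
def save(f,n): cv2.imwrite('pics/'+n,cv2.cvtColor(f['pixels'],cv2.COLOR_RGB2BGR))
E
python3 - <<'E'
from h import *
np.set_printoptions(precision=4,suppress=True)
ims=[]
for c in ('scene','top'):
    f=grab_frame(c); ims.append(f['pixels'])
    for n,z in (('cover_handle',.112),('tongue',.078),('latch_grip',.112),('cover',.07),('chamber',0),('amber_bottle',0),('brass_fitting',0),('beaker',0)):
        for r in pinpoint(c,n)[:2]: print(c,n,round(r['p'],2),np.round(r['location']),atz(f,r['location'],z))
    save(f,c+'0.png')
s=telemetry.get_state(); print(s)
E
```

```text
scene cover_handle 0.82 [275. 174.] [ 0.5549 -0.0167  0.112 ]
scene tongue 0.59 [235. 186.] [ 0.6494 -0.0619  0.078 ]
scene latch_grip 0.81 [232. 168.] [ 0.6414 -0.0943  0.112 ]
scene cover 0.73 [277. 187.] [ 0.5542 -0.009   0.07  ]
scene cover 0.34 [277. 202.] [0.5788 0.0368 0.07  ]
scene amber_bottle 0.75 [190. 198.] [ 0.752  -0.1537  0.    ]
scene brass_fitting 0.49 [279. 150.] [ 0.4327 -0.2039  0.    ]
scene beaker 0.89 [298. 276.] [0.6238 0.2172 0.    ]
top cover_handle 0.64 [323. 258.] [ 0.5458 -0.0229  0.112 ]
top tongue 0.6 [346. 210.] [ 0.6426 -0.0728  0.078 ]
top tongue 0.34 [322. 255.] [ 0.5502 -0.0249  0.078 ]
top latch_grip 0.96 [361. 212.] [ 0.6364 -0.0979  0.112 ]
top cover 0.86 [318. 252.] [ 0.5561 -0.0172  0.07  ]
top amber_bottle 0.97 [385. 165.] [ 0.7507 -0.171   0.    ]
top brass_fitting 0.56 [407. 312.] [ 0.4248 -0.2172  0.    ]
top beaker 0.89 [210. 220.] [0.6265 0.2137 0.    ]
{'t': 0.9, 'q': array([ 1.5221,  0.3585,  0.0119, -0.    , -1.2241, -0.2881]), 'qd': array([ 0.0001,  0.0003,  0.    ,  0.0004,  0.0001, -0.0004]), 'joint_efforts': array([ -0.0015, -58.2354,  29.3297,   7.0028,   0.0124,  -0.    ]), 'eef_pos': array([0.2231, 0.637 , 0.1885]), 'ee_rot': array([ 3.1416,  0.    , -1.9076]), 'force': array([0.5711, 0.061 , 0.727 ]), 'moment': array([-0.0274,  0.0024, -0.0361]), 'width': 0.0880044641190394}
```

View pics/top0.png

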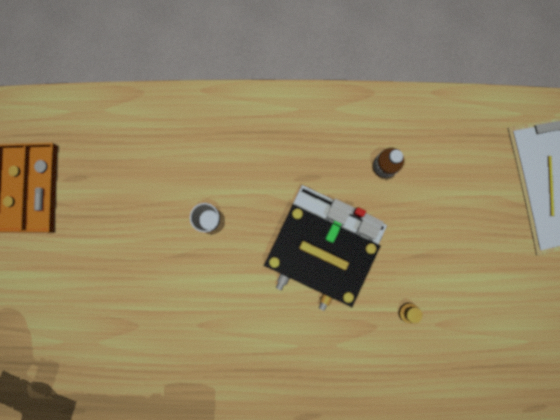

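View pics/scene0.png

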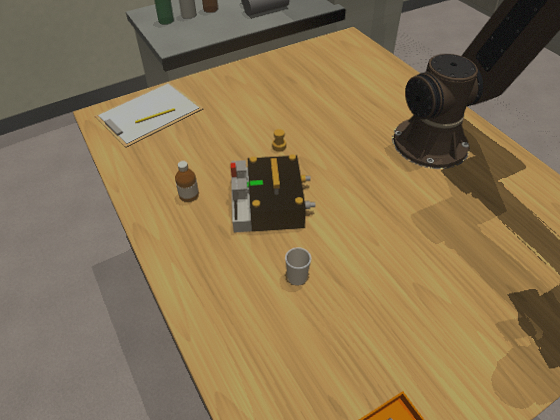

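The pictures show the cover near (0.555,-0.018) and the chamber yaw at about -26°. The red grip is at px (361,212) in the top view, on the -y side of the tongue. The bottle, beaker and fitting are well clear. I'll move up and over for a wrist view.

```bash
python3 -m inch '0.6 5 -10 8 0 0 -15; 0.6 15 -28 14 0 0 -40; 0.6 15 -28 14 0 0 -40; 0.6 15 -28 14 0 0 -40; 0.6 30 -55 14 0 0 -70;0.6 30 -55 14 0 0 -70;0.6 34 -66 14 0 0 -97; 0.6 34 -66 14 0 0 -97; 0.6 34 -66 14 0 0 -97; 0.6 34 -66 14 0 0 -97; 0.6 34 -66 14 0 0 -97; 0.6 34 -66 14 0 0 -97'; python3 - <<'E'
from h import *
np.set_printoptions(precision=4,suppress=True)
s=telemetry.get_state(); print(s['t'],s['q'],s['qd'],s['eef_pos'],s['ee_rot'])
E
```

```text
t: 2.4
eef_pos: [0.5556, -0.0086, 0.3279]
ee_rot: [3.141, 0.001, 2.683]
force: [1.3, 0.8, -0.4]
width: 0.0523
2.4 [ 0.3369  0.1009 -0.0144  0.     -1.4545 -0.7958] [-0.9785  0.3642  0.4643 -0.0002 -0.1017  0.9741] [ 0.5556 -0.0086  0.3279] [3.1409 0.0007 2.6827]
```

```bash
python3 -m inch '0.6 2 -2.5 0 0 0 0;0.6 2 -2.5 0 0 0 0;0.6 2 -2.5 0 0 0 0;0.6 2 -2.5 0 0 0 0'; cat > look.py <<'E'
from h import *
import sys
np.set_printoptions(precision=4,suppress=True)
s=telemetry.get_state(); print(s['t'],s['eef_pos'],s['ee_rot'],s['qd'].round(3))
f=grab_frame('wrist'); P={}
for n,z in (('cover_handle',.112),('tongue',.078),('latch_grip',.112),('cover',.07)):
    for r in pinpoint('wrist',n)[:2]: print(n,round(r['p'],2),np.round(r['location']),atz(f,r['location'],z)); P.setdefault(n,atz(f,r['location'],z))
hsv=cv2.cvtColor(f['pixels'],cv2.COLOR_RGB2HSV)
m=np.array(regions_of('wrist','latch_grip')[0]['bbox']) ; print('grip region',m)
for nm,lo,hi,z in (('brass',(15,110,90),(30,255,255),.120),('red',(0,150,60),(8,255,255),.123),('green',(45,120,60),(80,255,255),.079)):
    k=cv2.inRange(hsv,lo,hi); c,_=cv2.findContours(k,cv2.RETR_EXTERNAL,cv2.CHAIN_APPROX_NONE)
    for q in sorted(c,key=cv2.contourArea)[-3:]:
        if cv2.contourArea(q)<60: continue
        r=cv2.minAreaRect(q); W=np.array([atz(f,p,z)[:2] for p in cv2.boxPoints(r)])
        print(nm,cv2.contourArea(q),np.round(r[0]),W.mean(0),'edges',[ (round(np.linalg.norm(W[i+1]-W[i]),4),round(np.degrees(np.arctan2(*(W[i+1]-W[i])[::-1])),1)) for i in (0,1)])
save(f,sys.argv[1])
E
python3 look.py w1.png
```

```text
t: 2.9
eef_pos: [0.5753, -0.0328, 0.3282]
ee_rot: [3.14, 0.001, 2.684]
force: [0.2, -0.3, -1.0]
width: 0.0526
2.9 [ 0.5753 -0.0328  0.3282] [3.1404 0.0011 2.6839] [ 0.004 -0.003  0.001 -0.001  0.002  0.002]
cover_handle 0.73 [301. 179.] [ 0.5562 -0.0214  0.112 ]
latch_grip 0.65 [205. 152.] [ 0.6379 -0.0959  0.112 ]
cover 0.75 [301. 169.] [ 0.5522 -0.0245  0.07  ]
grip region [238.3  86.  361.5 251.2]
brass 212.0 [150. 316.] [0.8001 0.0514] edges [(np.float64(0.0865), np.float64(-123.3)), (np.float64(0.0113), np.float64(154.7))]
brass 3640.0 [280. 349.] [0.6749 0.1663] edges [(np.float64(0.2156), np.float64(153.8)), (np.float64(0.053), np.float64(68.4))]
brass 140687.0 [280. 149.] [ 0.5677 -0.0539] edges [(np.float64(0.6022), np.float64(153.7)), (np.float64(0.3603), np.float64(74.3))]
red 283.5 [205. 152.] [ 0.6355 -0.0962] edges [(np.float64(0.0187), np.float64(157.6)), (np.float64(0.0207), np.float64(65.7))]
green 370.5 [258. 172.] [ 0.5994 -0.0458] edges [(np.float64(0.0348), np.float64(153.7)), (np.float64(0.0158), np.float64(63.5))]
```

View pics/w1.png

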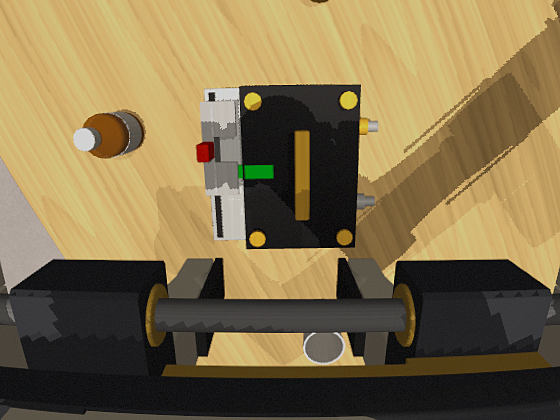

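```bash
cat > fit.py <<'E'
from h import *
np.set_printoptions(precision=4,suppress=True)
f=grab_frame('wrist'); hsv=cv2.cvtColor(f['pixels'],cv2.COLOR_RGB2HSV)
def rect(k,z):
    c=max(cv2.findContours(k,cv2.RETR_EXTERNAL,cv2.CHAIN_APPROX_NONE)[0],key=cv2.contourArea)
    W=np.array([atz(f,p,z)[:2] for p in c[:,0]+0.0]).astype(np.float32)*1000
    return cv2.minAreaRect(W)
roi=np.zeros(hsv.shape[:2],np.uint8); roi[110:240,285:322]=255
k=cv2.inRange(hsv,(12,110,60),(32,255,255))&roi
b=rect(k,.120); print('bar',b)
S=np.array([atz(f,p,.092)[:2] for p in ((252,101),(349,100),(258,239),(344,237))]); print('screws',S,S.mean(0))
for d in (S[0]-S[1],S[2]-S[3],S[2]-S[0],S[3]-S[1]): print(np.linalg.norm(d),np.degrees(np.arctan2(d[1],d[0])))
g=rect(cv2.inRange(hsv,(45,120,60),(80,255,255)),.079); print('green',g)
E
python3 fit.py
```

```text
bar ((554.0126342773438, -25.454914093017578), (100.09671783447266, 15.869139671325684), 64.91785430908203)
screws [[ 0.568  -0.1222]
 [ 0.4698 -0.0754]
 [ 0.6367  0.0266]
 [ 0.5404  0.0712]] [ 0.5537 -0.025 ]
0.10876369626590061 -25.46324012169363
0.10611349158053324 -24.835640260008272
0.16385871008330788 65.23483623305484
0.16268557759600716 64.30424189362192
green ((599.7448120117188, -45.521217346191406), (17.0740909576416, 34.89668273925781), 63.67953872680664)
```

Measured: yaw -25.1° and cover centre (0.554,-0.0252), with the bar at 100 × 16 mm and the screws agreeing. The joint is at about 0.016, so the grip should be near (0.640,-0.097). I'll grasp it with the jaws along chamber x.

```bash
python3 -m inch '0.6 3.2 -3.2 -3 0 0 1.1;0.6 6.4 -6.4 -8 0 0 1.1;0.6 6.4 -6.4 -13 0 0 1.1;0.6 6.4 -6.4 -17 0 0 1.1;0.6 6.4 -6.4 -20 0 0 1.1; 0.6 6.4 -6.4 -22 0 0 1.1; 0.6 6.4 -6.4 -23.2 0 0 1.1; 0.6 6.4 -6.4 -23.2 0 0 1.1;0.6 6.4 -6.4 -23.2 0 0 1.1' 15; python3 - <<'E'
from h import *
for c in ('wrist',):
    save(grab_frame(c),c+'2.png')
E
```

```text
t: 4.38
eef_pos: [0.6402, -0.0973, 0.0971]
ee_rot: [3.14, 0.002, 2.703]
force: [1.1, -0.6, -0.1]
width: 0.0526
```

View pics/wrist2.png

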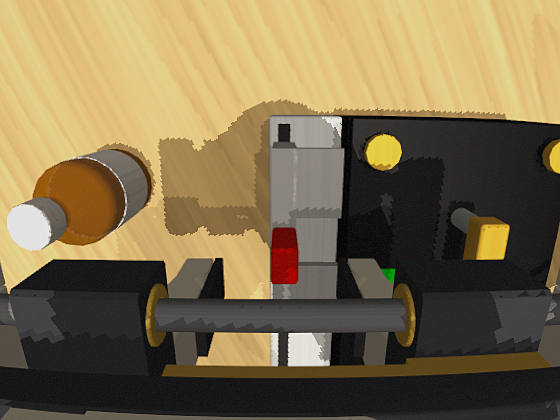

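```bash
python3 - <<'E'
from h import *
f=grab_frame('wrist'); s=telemetry.get_state()
p=s['eef_pos']; print(proj(f,[p,p+[0,0,.019],p+[0,0,.026]]))
hsv=cv2.cvtColor(f['pixels'],cv2.COLOR_RGB2HSV)
k=cv2.inRange(hsv,(0,150,40),(8,255,255)); c=max(cv2.findContours(k,0,1)[0],key=cv2.contourArea); print(cv2.boundingRect(c))
x=np.array([.9056,-.4242,0]);y=np.array([.4242,.9056,0]);o=np.array([.554,-.0252,0])
for j in (.008,.012,.016,.020):
  g=o+.108*x+(j-.045)*y
  q=np.array([g+sx*.007*x+sy*.010*y+[0,0,z] for sx in(-1,1) for sy in(-1,1) for z in (.087,.123)]); q=proj(f,q); print(j,q.min(0),q.max(0))
E
```

```text
[[281.73892202 247.75790856]
 [281.78078218 261.25410488]
 [281.79812792 266.8895269 ]]
(271, 228, 27, 56)
0.008 [268.57787828 211.30606395] [297.65624258 269.64494054]
0.012 [268.65842972 217.9756188 ] [297.54754053 276.94045   ]
0.016 [268.73895626 224.57482654] [297.43867236 284.13303434]
0.02 [268.81941998 231.10352132] [297.32969656 291.2231208 ]
```

The red grip fills rows 228–284, which matches joint ≈ 0.016. The jaws are centred on it. Close, then slide 29 mm.

```bash
python3 -m inch '0 0 0 0 0 0 0;0 0 0 0 0 0 0;0 0 0 0 0 0 0;0 0 0 0 0 0 0;0 0 0 0 0 0 0;0 0 0 0 0 0 0' 25; python3 -m inch '0 0.2 0.44 0 0 0 0;0 0.41 0.88 0 0 0 0;0 0.62 1.31 0 0 0 0;0 0.82 1.75 0 0 0 0;0 1.03 2.19 0 0 0 0;0 1.23 2.63 0 0 0 0;0 1.23 2.63 0 0 0 0;0 1.23 2.63 0 0 0 0'
```

```text
t: 5.22
eef_pos: [0.6402, -0.0972, 0.0971]
ee_rot: [3.14, 0.002, 2.703]
force: [-0.1, -0.3, 0.1]
width: 0.0014
t: 6.22
eef_pos: [0.6524, -0.0709, 0.0971]
ee_rot: [3.14, 0.002, 2.703]
force: [-0.5, 0.1, -0.1]
width: 0.0001
```

The fingers closed on nothing (width 0), so I need to look.

```bash
python3 - <<'E'
from h import *
f=grab_frame('wrist'); save(f,'w3.png')
hsv=cv2.cvtColor(f['pixels'],cv2.COLOR_RGB2HSV)
k=cv2.inRange(hsv,(0,150,40),(8,255,255)); c=max(cv2.findContours(k,0,1)[0],key=cv2.contourArea); print(cv2.boundingRect(c))
x=np.array([.9056,-.4242,0]);y=np.array([.4242,.9056,0]);o=np.array([.554,-.0252,0])
for j in (.008,.012,.016,.020,.03,.045):
  g=o+.108*x+(j-.045)*y
  q=np.array([g+sx*.007*x+sy*.010*y+[0,0,z] for sx in(-1,1) for sy in(-1,1) for z in (.087,.123)]); q=proj(f,q); print(j,q.min(0).round(),q.max(0).round())
print(np.array(f['R']),-np.array(f['R']).T@f['t'],telemetry.get_state()['eef_pos'])
E
```

```text
(270, 179, 29, 51)
0.008 [268. 161.] [298. 214.]
0.012 [268. 168.] [298. 222.]
0.016 [268. 175.] [298. 230.]
0.02 [268. 182.] [298. 238.]
0.03 [268. 200.] [298. 257.]
0.045 [268. 225.] [297. 284.]
[[-0.90524553  0.42487764 -0.00308401]
 [ 0.4067455   0.86866588  0.28280326]
 [ 0.12283575  0.25475198 -0.95917298]] [ 0.62026675 -0.14019063  0.29246504] [ 0.65239408 -0.0709969   0.09711106]
```

View pics/w3.png

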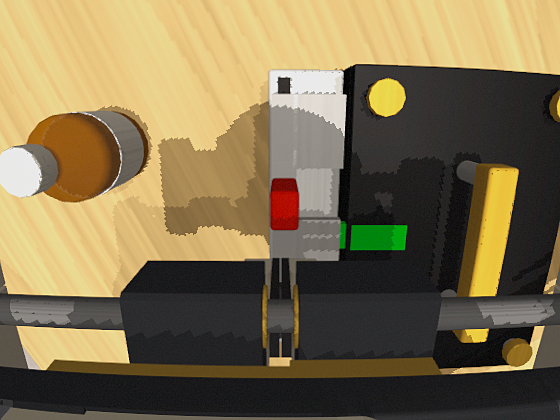

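```bash
python3 - <<'E'
from h import *
f=grab_frame('scene'); s=telemetry.get_state(); p=s['eef_pos']
print(proj(f,[p,p+[0,0,.04]]),s['ee_rot'])
c=f['pixels'][90:250,170:350][:,:,::-1]; cv2.imwrite('pics/s4.png',cv2.resize(c,None,fx=4,fy=3.7,interpolation=cv2.INTER_CUBIC))
E
```

```text
[[232.07432967 178.91132953]
 [230.88350002 167.73242634]] [3.13989276e+00 2.39222818e-03 2.70258591e+00]
```

View pics/s4.png

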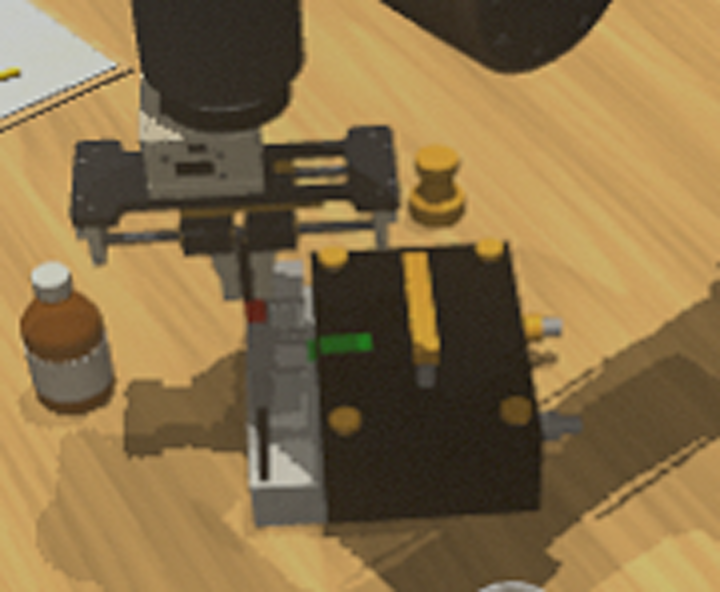

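Both cameras show the fingertips about 30–40 mm higher than the reported TCP. They are above the grip (crop px (235,297), where 329 was expected). I'll go back over the grip, open, and descend in small steps while watching the force.

```bash
python3 -m inch '0.6 0 0 0.5 0 0 0;0.6 -1.23 -2.63 0 0 0 0;0.6 -1.23 -2.63 0 0 0 0;0.6 -1.23 -2.63 0 0 0 0;0.6 -1.23 -2.63 -0.5 0 0 0;0.6 -1.23 -2.63 -1 0 0 0;0.6 -1.23 -2.63 -1 0 0 0'; python3 - <<'E'
from h import *
f=grab_frame('wrist');save(f,'w5.png'); p=telemetry.get_state()['eef_pos']; x=np.array([.9056,-.4242,0]);y=np.array([.4242,.9056,0])
print(f['fx'])
for dz in (0,.01,.02,.03,.04,.05): print(dz,proj(f,[p+s*.0263*x-.0095*y+[0,0,dz] for s in(1,-1)]).round(1).tolist())
E
```

```text
t: 7.2
eef_pos: [0.6397, -0.0971, 0.0863]
ee_rot: [3.141, 0.001, 2.703]
force: [-0.6, -0.3, -0.0]
width: 0.0522
372.0030934454533
0 [[233.8, 232.0], [328.7, 232.0]]
0.01 [[231.6, 238.1], [331.0, 238.1]]
0.02 [[229.1, 244.8], [333.5, 244.8]]
0.03 [[226.3, 252.3], [336.4, 252.3]]
0.04 [[223.2, 260.6], [339.5, 260.6]]
0.05 [[219.8, 269.9], [343.0, 269.9]]
```

View pics/w5.png

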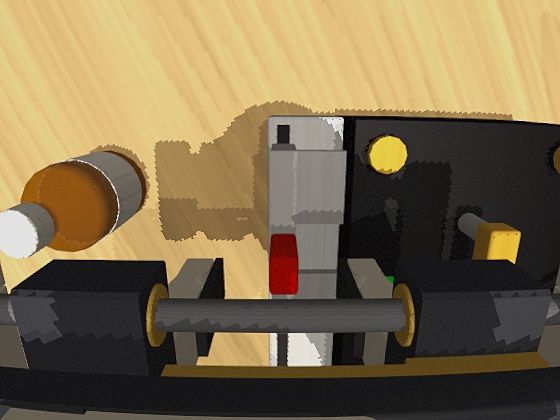

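The tip corner at px (222,258) puts the real tips about 37 mm above the reported TCP, and there was no contact at reported z 0.086. I'll allow for that offset. Descend 2 cm more, so the tips sit near 0.103, then close.

```bash
python3 -m inch '0.6 0 0 -0.7 0 0 0;0.6 0 0 -1.4 0 0 0;0.6 0 0 -2 0 0 0;0.6 0 0 -2 0 0 0'; python3 -m inch '0 0 0 0 0 0 0;0 0 0 0 0 0 0;0 0 0 0 0 0 0;0 0 0 0 0 0 0;0 0 0 0 0 0 0' 25
```

```text
t: 7.75
eef_pos: [0.6395, -0.0972, 0.0659]
ee_rot: [3.141, 0.001, 2.703]
force: [-0.4, -0.2, 0.4]
width: 0.0528
t: 8.38
eef_pos: [0.6382, -0.0969, 0.0659]
ee_rot: [3.141, -0.002, 2.702]
force: [-3.8, 1.9, 4.8]
width: 0.0138
```

```bash
python3 -m inch '0 0.2 0.44 0 0 0 0;0 0.41 0.88 0 0 0 0;0 0.62 1.31 0 0 0 0;0 0.82 1.75 0 0 0 0;0 1.03 2.19 0 0 0 0;0 1.23 2.63 0 0 0 0;0 1.23 2.63 0 0 0 0;0 1.23 2.63 0 0 0 0'; python3 -m inch '0.6 0 0 0 0 0 0;0.6 0 0 0 0 0 0;0.6 0 0 0 0 0 0;0.6 0 0 0 0 0 0;0.6 0 0 3 0 0 0;0.6 -2.3 -3 8 0 0 0;0.6 -4.5 -6 13 0 0 0;0.6 -4.5 -6 18 0 0 0;0.6 -4.5 -6 18 0 0 0;0.6 -4.5 -6 18 0 0 0'; python3 - <<'E'
from h import *
f=grab_frame('wrist');save(f,'w6.png'); 
hsv=cv2.cvtColor(f['pixels'],cv2.COLOR_RGB2HSV)
for lo,hi in (((0,150,40),(8,255,255)),((45,120,60),(80,255,255))):
    c=max(cv2.findContours(cv2.inRange(hsv,lo,hi),0,1)[0],key=cv2.contourArea); print(cv2.boundingRect(c))
for n in ('cover_handle','latch_grip','tongue'):
    for r in pinpoint('wrist',n)[:1]: print(n,r['p'],r['location'],atz(f,r['location'],.078 if n=='tongue' else .112))
x=np.array([.9056,-.4242,0]);y=np.array([.4242,.9056,0]);o=np.array([.554,-.0252,0])
for j in (.039,.042,.045,.048,.051):
  g=o+.108*x+(j-.045)*y
  q=np.array([g+sx*.007*x+sy*.010*y+[0,0,z] for sx in(-1,1) for sy in(-1,1) for z in (.087,.123)]); q=proj(f,q); print(j,q.min(0).round(1),q.max(0).round(1))
q=proj(f,[o+a*x+b*y+[0,0,.079] for a in (.07,.095) for b in (-.008,.008)]); print('tongue rows',q.round(1))
E
```

```text
t: 9.38
eef_pos: [0.6509, -0.0699, 0.0659]
ee_rot: [3.14, -0.001, 2.703]
force: [-1.6, 3.2, 1.4]
width: 0.014
t: 10.62
eef_pos: [0.6056, -0.1298, 0.2457]
ee_rot: [3.14, -0.001, 2.702]
force: [-0.7, -0.8, -0.0]
width: 0.0525
(257, 251, 15, 32)
(304, 248, 34, 15)
cover_handle 0.68 [372.1, 269.7] [ 0.55737041 -0.02380288  0.112     ]
latch_grip 0.91 [264.3, 267.2] [ 0.65083477 -0.07104197  0.112     ]
tongue 0.64 [274.0, 253.9] [ 0.64288428 -0.067172    0.078     ]
0.039 [255.1 242.9] [271.3 276.4]
0.042 [255.1 245.7] [271.3 279.3]
0.045 [255.2 248.4] [271.3 282.1]
0.048 [255.3 251.2] [271.3 285. ]
0.051 [255.3 253.9] [271.4 287.8]
tongue rows [[301.1 247.4]
 [300.9 261.5]
 [277.1 247.4]
 [277.2 261.6]]
```

View pics/w6.png

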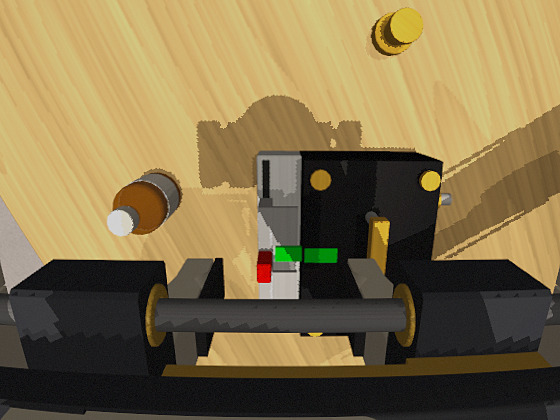

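The red grip (264,267) now sits in line with the green tongue (rows 247–262). The latch is at 0.045–0.048 and the tongue shows in the notch. Next, the handle.

```bash
python3 -m inch '0.6 -2.5 5.2 0 0 0 0;0.6 -5.1 10.45 0 0 0 0;0.6 -5.1 10.45 -2 0 0 0;0.6 -5.1 10.45 -6 0 0 0;0.6 -5.1 10.45 -10 0 0 0;0.6 -5.1 10.45 -14 0 0 0;0.6 -5.1 10.45 -16.5 0 0 0;0.6 -5.1 10.45 -18.1 0 0 0;0.6 -5.1 10.45 -18.1 0 0 0'; python3 -m inch '0 0 0 0 0 0 0;0 0 0 0 0 0 0;0 0 0 0 0 0 0;0 0 0 0 0 0 0;0 0 0 0 0 0 0' 50
```

```text
t: 11.95
eef_pos: [0.5537, -0.0254, 0.0623]
ee_rot: [-3.14, -0.005, 2.703]
force: [0.1, 0.3, -0.9]
width: 0.0526
t: 12.58
eef_pos: [0.5535, -0.0253, 0.0627]
ee_rot: [-3.14, -0.005, 2.703]
force: [-2.1, 1.5, 2.8]
width: 0.0156
```

Gripped at 15.6 mm, which matches the bar. Lift 1 cm first as a test.

```bash
python3 -m inch '0 0 0 0.2 0 0 0;0 0 0 0.5 0 0 0;0 0 0 0.8 0 0 0;0 0 0 1.2 0 0 0;0 0 0 1.2 0 0 0;0 0 0 1.2 0 0 0'; python3 - <<'E'
from h import *
s=telemetry.get_state(); print(s['force'],s['moment'],s['width'])
f=grab_frame('scene')
c=f['pixels'][90:250,170:350][:,:,::-1]; cv2.imwrite('pics/s7.png',cv2.resize(c,None,fx=4,fy=3.7,interpolation=cv2.INTER_CUBIC))
E
```

```text
t: 13.32
eef_pos: [0.5535, -0.0253, 0.0746]
ee_rot: [-3.14, -0.005, 2.703]
force: [0.1, -0.1, -3.3]
width: 0.0159
[ 0.13778597 -0.07393383 -3.2510209 ] [ 0.11142567 -0.14039203  0.01765885] 0.015863150641002622
```

View pics/s7.png

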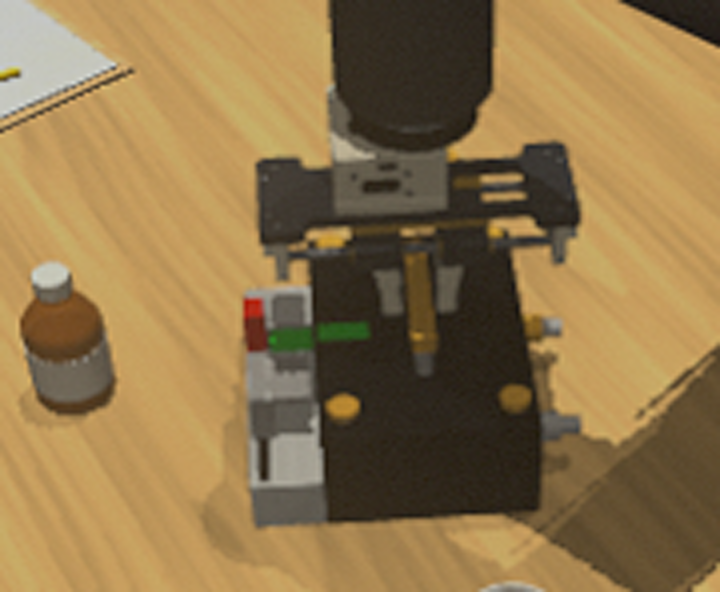

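The cover rises freely (3.3 N) and the green tongue is clear of the teeth. Lift the rest slowly.

```bash
python3 -m inch '0 0 0 0.5 0 0 0;0 0 0 1.4 0 0 0;0 0 0 2.4 0 0 0;0 0 0 3.4 0 0 0;0 0 0 4.4 0 0 0;0 0 0 5.4 0 0 0;0 0 0 6.4 0 0 0;0 0 0 7.4 0 0 0;0 0 0 8.3 0 0 0;0 0 0 9 0 0 0;0 0 0 9 0 0 0;0 0 0 9 0 0 0'; cat > chk.py <<'E'
from h import *
np.set_printoptions(precision=4,suppress=True)
s=telemetry.get_state(); print(s['t'],s['eef_pos'],s['ee_rot'],s['force'],s['moment'],s['width'])
for c in ('scene','top','wrist'):
    f=grab_frame(c)
    for n,z in (('latch_grip',.112),('cover_handle',.214),('tongue',.180),('amber_bottle',0),('beaker',0),('brass_fitting',0)):
        for r in pinpoint(c,n)[:1]: print(c,n,round(r['p'],2),np.round(r['location']),atz(f,r['location'],z))
    if c=='scene': cv2.imwrite('pics/s8.png',cv2.resize(f['pixels'][60:250,150:350][:,:,::-1],None,fx=3.6,fy=3.1,interpolation=cv2.INTER_CUBIC))
    else: save(f,c+'8.png')
E
python3 chk.py
```

```text
t: 14.88
eef_pos: [0.5531, -0.0253, 0.1642]
ee_rot: [-3.14, -0.006, 2.703]
force: [-0.7, 0.2, -3.7]
width: 0.0157
14.875 [ 0.5531 -0.0253  0.1642] [-3.1397 -0.0059  2.7029] [-0.7211  0.188  -3.7404] [ 0.042  -0.0828 -0.0147] 0.01570788879056589
scene latch_grip 0.68 [230. 179.] [ 0.6624 -0.0608  0.112 ]
scene cover_handle 0.74 [274. 143.] [ 0.5545 -0.0211  0.214 ]
scene tongue 0.91 [234. 154.] [ 0.6409 -0.07    0.18  ]
scene amber_bottle 0.98 [188. 197.] [ 0.7532 -0.1611  0.    ]
scene beaker 0.84 [299. 276.] [0.6236 0.2177 0.    ]
scene brass_fitting 0.48 [277. 201.] [ 0.5464 -0.0216  0.    ]
top latch_grip 0.5 [348. 205.] [ 0.649  -0.0729  0.112 ]
top amber_bottle 0.83 [383. 165.] [ 0.7509 -0.1681  0.    ]
top beaker 0.98 [212. 219.] [0.6283 0.2111 0.    ]
top brass_fitting 0.93 [405. 311.] [ 0.427  -0.2132  0.    ]
wrist latch_grip 0.7 [133. 222.] [ 0.6486 -0.0689  0.112 ]
wrist cover_handle 0.61 [277. 291.] [ 0.556  -0.0253  0.214 ]
wrist tongue 0.9 [ 97. 259.] [ 0.6435 -0.0664  0.18  ]
wrist amber_bottle 0.87 [ 40. 142.] [ 0.7504 -0.1712  0.    ]
```

View pics/s8.png

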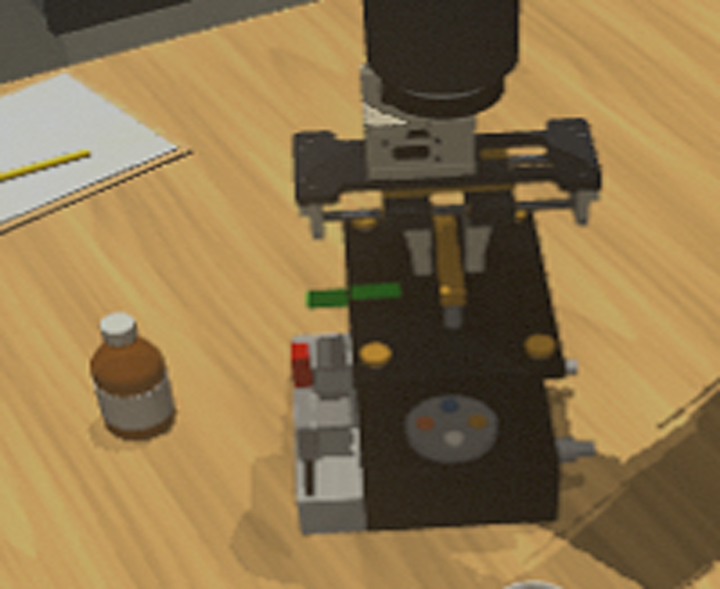

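View pics/wrist8.png

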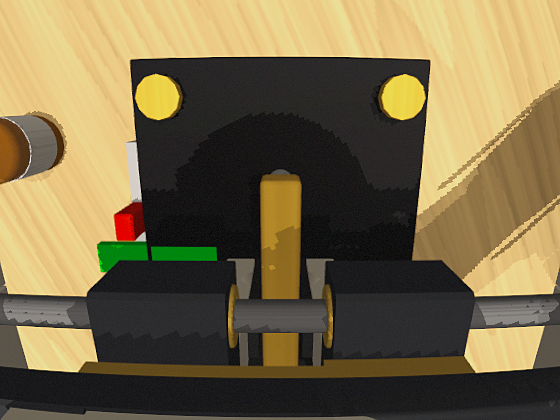

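```bash
python3 - <<'E'
from h import *
from scipy.optimize import least_squares
from scipy.spatial.transform import Rotation as Ro
np.set_printoptions(precision=3,suppress=True)
a,b=.0537,.0817
L={'tl':[a,-b,.022],'tr':[-a,-b,.022],'bl':[a,b,.022],'br':[-a,b,.022],'tg':[.098,0,.008],'c1':[.07,-.1,.01],'c2':[-.07,-.1,.01],'bar':[0,-.05,.05]}
O=[('wrist','tl',(157,96)),('wrist','tr',(405,96)),('wrist','c1',(130,60)),('wrist','c2',(430,60)),('wrist','bar',(280,176)),('wrist','tg',(97,254)),
('scene','tl',(251.4,131.6)),('scene','tr',(294.4,128.7)),('scene','bl',(254.2,173.9)),('scene','br',(300,171.3)),('scene','tg',(235.3,156.2))]
F={c:grab_frame(c) for c in('wrist','scene')}
def res(p):
    R=Ro.from_euler('ZYX',[p[5],p[4],p[3]]).as_matrix()
    return np.concatenate([proj(F[c],[R@np.array(L[n])+p[:3]])[0]-o for c,n,o in O])
r=least_squares(res,[.553,-.025,.171,0,0,-.438],loss='soft_l1',x_scale=[.01]*3+[.1]*3)
print(r.x[:3],np.degrees(r.x[3:]));print(r.fun.reshape(-1,2))
E
```

```text
[ 0.555 -0.026  0.169] [  0.244   0.094 -25.367]
[[ 1.651 -0.282]
 [-3.6    0.767]
 [ 0.373 -2.674]
 [-0.31  -1.279]
 [ 0.073  1.504]
 [ 1.904  1.352]
 [-1.63  -2.1  ]
 [-3.323 -1.498]
 [-1.63  -0.859]
 [-1.933 -1.003]
 [-1.743 -0.668]]
```

The cover is level within about 0.3°, 99–101 mm above the rim and centred. Settle, then hand in.

```bash
python3 -m inch '0 0 0 0.1 0 0 0;0 0 0 0.1 0 0 0;0 0 0 0.1 0 0 0;0 0 0 0.1 0 0 0'; python3 -c "
from station import arm; print(arm.job_done())"
```

```text
t: 16.52
eef_pos: [0.5534, -0.0253, 0.1656]
ee_rot: [-3.14, -0.005, 2.703]
force: [-1.1, -0.4, -3.9]
width: 0.0162
the job is handed in; nothing more can be done
None
```

I slid the red latch about 29 mm to roughly 0.045–0.048 m and left it there. Then I took the cover by its brass bar, lifted it straight up about 10 cm and handed the job in at 16.5 s while still holding it.

**Last checks**
- **Cover:** a fit to the wrist and scene pictures put it level within about 0.3°. It was centred over the chamber within about 2 mm, with its underside about 99–101 mm above the rim (the 4 mm lip hangs below that). I raised it 1 mm after this fit.
- **Hold:** the fingers stayed at 16 mm on the bar, and the load at the end was about 3.9 N.
- **Latch:** after the lift, the top and wrist cameras still placed the grip in line with the tongue to within a few mm. The scene camera read about 15 mm further along the rail, but its picture shows the grip in the same place.
- **Bystanders:** the bottle and the beaker measured where they started, within measurement noise, and so did the fitting in the top view. The scene network reported the fitting at the cover's position, which is plainly a false detection.

**What disagreed**
- **Finger length:** the real fingertips sit about 37 mm above the reported TCP. My first grasp closed above the grip without touching anything. I allowed for the offset in both later grasps.
- **Wrist moment:** it read about 0.1–0.2 N m during and after the lift, more than a centred load should give. The pictures showed no tilt.

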